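Unpack a valve body and stock it in a narrow bin

ROBOT

A 7-joint arm with a two-finger parallel gripper is mounted at the origin on the work surface. World frame = base frame: x ahead of the robot, y to its left, z up, the work surface at z = 0. Lengths are in m, angles in rad, forces in N, time in s.
With the tool pointing down it reaches from about 0.425 to 0.875 m from the base axis. Payload 4.7 kg.
Tool frame: the origin (TCP) lies on the centre line of the jaws, within the pads' length; the fingertips stand 14 mm ahead of it and the grasp point (between the pads) lies 5 mm behind it; z points along the fingers, y is the direction in which the jaws open and shut (so a half turn about z gives the same grasp; the last joint's range is limited). The gripper opens to 87 mm and grips with 3 to 60 N. Pads are 19 mm wide; open, the fingers measure 117 mm over their backs; the gripper's body (75 mm by 190 mm) begins 51 mm behind the grasp point.
Start: joints at [1.162, 0.321, -0.07, 1.45, 0.023, 1.371, -0.057], TCP at [0.267, -0.593, 0.237] pointing down, gripper open.
Joint ranges: [-2.86, 2.86], [-0.3, 2.09], [-1.38, 1.24], [0.06, 2.45], [-1.56, 4.7], [0.09, 2.05], [-2.69, 2.69]. Speed limits (rad/s): [2.57, 2.57, 3.14, 3.14, 3.14, 3.14, 3.14].

INTERFACE

Orientations are given as a rotation vector (axis times angle).
In Python, from bench import ctrl gives the robot as it stands. The module is installed in compiled form; this text tells all that it offers.
- The arm moves only by the tool step_arm, never from a script. Its argument "plan" is a list of rows, each a list of 3 entries, a list of its own where there are three numbers: the turn, a rotation vector about the tool's x, y, z in rad, then the shift along the tool's x, y, z in m, then the closure in counts, from 0 (fully open) to 255 (shut). In form: [[[rx, ry, rz], [x, y, z], hand], ...]. A call has exactly 10 rows; each row is the pose to reach, as a shift and turn from the pose commanded when the call began, along the tool's axes at that moment; what a row does not reach only later rows make up. A row lasts 1/8 s, in which the tool goes at most 62.5 mm and 10.7 degrees, less where a joint would pass 70% of its speed; a pose out of reach is approached as far as the arm can. A call with a gripper value outside its range is refused whole. The fingers move at their own pace and stop on an object; "squeeze" is the grip in N (left out, the last holds). Time passes only in rows, so rows that repeat a pose let the fingers close, or fill a call up. It gives the time, the measured TCP pose, the force and the opening at its end, in the units of the state.
- ctrl.get_state(): the state, without advancing time (a new reading comes with each control period).
- ctrl.get_image(name): name is "scene" or "top" or "wrist"; returns the picture (400x640x3 uint8, red, green, blue); there is no depth.
- ctrl.calibration(name): a dict with "fov_y" (degrees; the focal length in pixels is half the picture's height over the tangent of half this angle, whatever the lens; pixels are square), "cx", "cy" (the principal point, pixels), "k1" (the pictures are not rectified: a ray, as slopes to the right and down, at radius r is drawn at 1 + k1 r^2 times it, then the intrinsics apply), "rvec" (rotation vector, rad) and "tvec" (3), from world to camera coordinates, as OpenCV has them. Camera axes: x right, y down, z forward; pixel columns grow to the right and rows downward; lengths in m; the calibration is good to about 2 mm. A picture is of the moment at which its call begins: read the wrist's pose just before it. calibration takes no time and is no camera call; for the wrist camera it gives the pose at the moment of the call.
- ctrl.close_job(): hands the job in, once; it reports no verdict.
Trained networks look in the newest picture that a camera, given by its name, has taken for a name from the list of things; names that differ only in an ending like _2 or _b are one class to them, and where a whole thing is asked for, a point or a joint stands for the part that bears it (a point fixed in the world has none). Each returns a list of dicts, best first, with "score" (0 to 1); they miss things now and then, are a little off and sometimes report something else, mostly with a low value. They report only what shows in the picture. A call takes as long as a camera call. They do not tell look-alikes from the thing itself.
- ctrl.cut_out(camera, label): "pixels" (400x640 bool, what is visible of it) and "rect" ([left, top, width, height] in pixels, round what is visible of it).
The state is a dict: "time": time; "joint_positions": joint angles; "qd": joint speeds; "joint_torque": joint torques, N m; "position": TCP position; "tool_rot": TCP orientation; "ft_force": force on the tool from outside, world axes, zero at the start; "torque": the same for the moment, N m; "grip_width": opening from 0.0 (shut) to 1.0 (fully open).
Only numpy, scipy, OpenCV 4.12 (cv2) and the standard library are available. Lean on these libraries where they do the work, as an engineer would, in place of code of your own. Each camera call takes 0.05 s, during which the arm holds its last target.

TASK

Swing both flaps of the cardboard carton back well past upright and leave them open. Lift the aluminium valve body out and set it down upright on the green mat, let go, then take it again so that it fits into the narrow blue bin and lower it gently onto the bin's floor, still upright with its length along the bin. Never drop it into the bin or tip it over, and leave the bearing ring, the grease jar and the small yellow carton where they are.

Things in the scene. Friction and masses are not known exactly. Their poses are not given: they have to be found in the camera images.
- carton: Open-topped brown cardboard carton, fixed to the counter: outside 88 (its x) x 148 (its y) x 60 mm high, walls and floor 4 mm, inside 80 x 140 mm. Origin: centre of its underside. Two flaps are hinged on the rims of its +y and -y ends, hinge lines parallel to its x at y = +72 and -72 mm, 60 mm up. They start partly raised, with at least 55 mm between their free edges.
- flap_left (a joint): Angle of the flap on the carton's +y end, rad: 0 flat closed, 1.57 upright, 2.6 folded back outside (stop). Starts at 0.9 to 1.15. A cardboard board 86 mm along the hinge, 70 mm from hinge to free edge (yellow tape there), 4 mm thick, lying on the rim when closed. A light stiff crease (0.03 N m): it stays where left; can be pushed over from inside at or below its free edge.
- flap_right (a joint): The same kind of flap on the carton's -y end; same values.
- valve_center (a point): The valve body's centre, 18 mm above its underside: loose aluminium block 64 (its x) x 34 (its y) x 36 mm high, 0.25 to 0.5 kg, blue panel on each long side; two brass-tipped plugs on top, 18 mm across, 8 mm high, at x = +-16 mm. Starts upright on the carton's floor, length along the carton's x within 3 degrees; room for fingers only beside its long sides (40 mm), not its ends (4 to 12 mm).
- mat: Green mat, fixed, 150 (its x) x 120 (its y) x 4 mm thick; origin: centre of its underside.
- bin: Narrow blue open-topped stock bin, fixed: outside 160 (its x) x 54 (its y) x 54 mm high, walls and floor 4 mm, inside 152 x 46 mm. Origin: centre of its underside. The valve body fits lengthwise with 6 mm beside each long side (no room for fingers there) and 44 mm beyond each end when centred.
- bearing: Bystander: loose steel bearing ring, 68 mm across, 22 mm high; origin: centre of its underside.
- grease: Bystander: loose grease jar with red cap, 56 mm across, 60 mm high; origin: centre of its underside.
- small_carton: Bystander: loose small yellow closed carton, 50 x 70 x 40 mm high; origin: centre of its underside.
Mind the look-alikes: they are no part of the job. Of the things like the mat, leave any that is purple or red; of the rest the larger one is meant.

How it is judged:
On the way, in this order (a step that is already met when the one before it is completed fails the run):
1. both flaps are swung back past upright (over 1.7 rad) while the valve body is still in the carton (value of joint each of flap_left, flap_right above 1.7 rad and x of valve_center in the frame of carton between -0.04 and 0.04 m and y of valve_center in the frame of carton between -0.07 and 0.07 m and z of valve_center in the frame of carton below 0.05 m), for 0.2 s.
2. the valve body stands upright on the mat, at rest and let go (x of valve_center in the frame of mat between -0.07 and 0.07 m and y of valve_center in the frame of mat between -0.055 and 0.055 m and z of valve_center in the frame of mat between 0.015 and 0.028 m and linear speed of valve below 0.02 m/s and angle between valve_center's own z axis and vertical below 0.12 rad and contact force between the fingers and valve below 0.1 N and contact force between mat and valve above 0.5 N), for 0.2 s.
At the end, for the whole second after the job is handed in: The valve body rests upright (within 7 degrees), let go, on the bin's floor, its length along the bin (within 14 degrees), and both flaps are still open past 1.7 rad (x of valve_center in the frame of bin between -0.05 and 0.05 m and y of valve_center in the frame of bin between -0.01 and 0.01 m and z of valve_center in the frame of bin between 0.017 and 0.028 m and angle between the x axis of valve_center and the x axis of bin, either way round below 0.25 rad and linear speed of valve below 0.02 m/s and angle between valve_center's own z axis and vertical below 0.12 rad and contact force between the fingers and valve below 0.1 N and value of joint each of flap_left, flap_right above 1.7 rad); the robot touches nothing.
It fails at once if the valve body is dropped into the bin (falls faster than 0.45 m/s inside it) (x of valve_center in the frame of bin between -0.08 and 0.08 m and y of valve_center in the frame of bin between -0.027 and 0.027 m and z of valve_center in the frame of bin below 0.07 m and linear speed of valve above 0.45 m/s).
It fails at once if the valve body is tipped over (more than 50 degrees) (angle between valve_center's own z axis and vertical above 0.87 rad).
It fails at once if the bearing ring is moved more than 20 mm (distance of bearing from where it was at the start of the episode above 0.02 m).
It fails at once if the grease jar is moved more than 20 mm (distance of grease from where it was at the start of the episode above 0.02 m).
It fails at once if the yellow carton is moved more than 20 mm (distance of small_carton from where it was at the start of the episode above 0.02 m).
It also fails if it takes over 70 s, if anything falls off the work surface, if the arm or the gripper's body presses on something with over 40 N, if the wrist force passes 120 N, or if a joint passes its speed limit or range.

## Working session

There is one attempt and no reset: what is moved stays moved. The work goes in short steps, Python scripts to look and compute and a tool call to move; the robot and the scene stay as the last step left them, time stands still between calls to the robot, and variables do not carry over. Pictures are saved under pics/ and viewed, and the job is handed in when it is done.

Besides the shell and the picture viewer there is one more tool, called as name(argument=value, ...) on one line, values as JSON. step_arm: Moves the arm, as the interface text tells. Its arguments: {"type":"object","properties":{"plan":{"type":"array"},"squeeze":{"type":"number"}},"required":["plan"]}

```bash
mkdir -p pics; ls; python3 - <<'E'
from bench import ctrl
import cv2
s=ctrl.get_state()
for k,v in s.items(): print(k,v)
for c in ["scene","top","wrist"]:
    im=ctrl.get_image(c); cv2.imwrite(f"pics/a_{c}.png",cv2.cvtColor(im,cv2.COLOR_RGB2BGR)); print(c,ctrl.calibration(c))
E
```

```text
pics
time 0.0
joint_positions [ 1.16208144  0.32183227 -0.07008202  1.45168909  0.02259257  1.37080554
 -0.05691335]
qd [-0.0017129  -0.00089501  0.00050256 -0.00044687  0.00102411  0.00113511
 -0.00080285]
joint_torque [ 4.92234194e-04 -4.91289997e+01 -4.03542425e-01 -3.12525916e+01
 -6.38807681e-02  4.39524197e-02  1.84379073e-04]
position [ 0.26644925 -0.59228875  0.23544838]
tool_rot [-3.06980510e+00 -6.58845623e-01  7.83832335e-04]
ft_force [ 0.87230001 -1.0422239   0.03106404]
torque [ 0.02275102 -0.02636272 -0.00469398]
grip_width 1.0011867286904053
scene {'fov_y': 56.787656643971324, 'cx': 322.6870582014023, 'cy': 197.97964447737115, 'k1': -0.07907817989155164, 'rvec': array([ 1.0440468 ,  2.6548852 , -0.74885812]), 'tvec': array([ 0.42336464, -0.26077041,  1.33452779])}
top {'fov_y': 49.14751309001156, 'cx': 322.0633676493312, 'cy': 202.11942081548682, 'k1': -0.11939349343508, 'rvec': array([ 2.16580076, -2.15523845,  0.12715215]), 'tvec': array([-0.04772095,  0.57816914,  1.08676053])}
wrist {'fov_y': 64.0519375421123, 'cx': 316.64976754523053, 'cy': 200.84147891261358, 'k1': -0.04507834739666669, 'rvec': array([-2.45508053,  1.58948365,  0.20280556]), 'tvec': array([-0.64893547, -0.02954768,  0.39041634])}
```

View pics/a_scene.png

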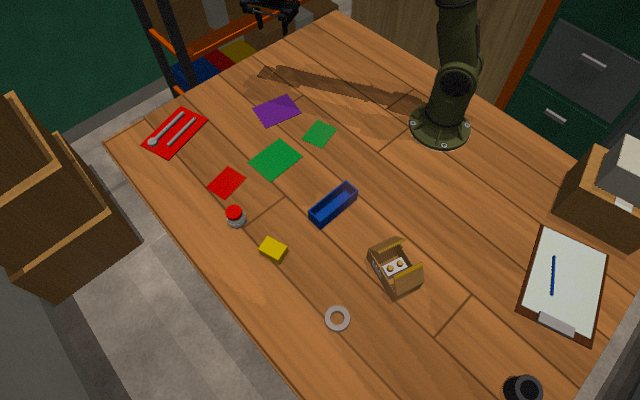

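View pics/a_top.png

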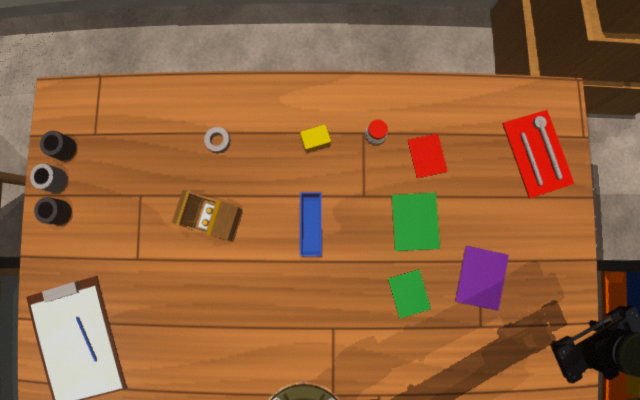

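View pics/a_wrist.png

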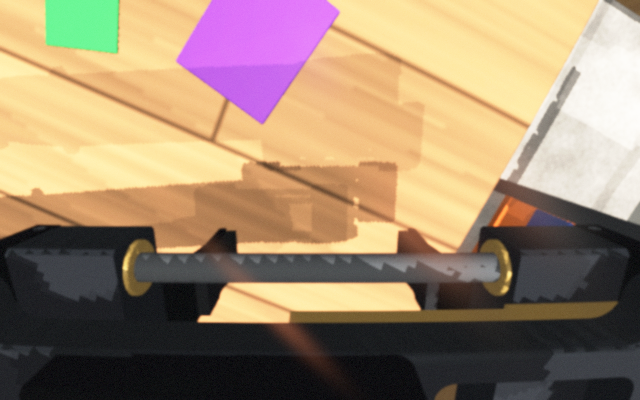

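The top view shows the carton near (208,216), with its flaps left and right. The bin is at (311,224), the large green mat at (415,221), the bearing at (217,140), the yellow carton at (316,138) and the grease jar at (377,131). Next I'll measure these.

```bash
cat > h.py <<'E'
import numpy as np, cv2
from bench import ctrl
def K(c):
    f=200/np.tan(np.radians(c["fov_y"])/2); return np.array([[f,0,c["cx"]],[0,f,c["cy"]],[0,0,1]]), np.array([c["k1"],0,0,0,0.])
def ray(c,uv):
    k,d=K(c); p=cv2.undistortPointsIter(np.array(uv,float).reshape(-1,1,2),k,d,None,None,(3,50,1e-9)).reshape(-1,2)
    R=cv2.Rodrigues(c["rvec"])[0]; o=-R.T@c["tvec"]
    return o,np.c_[p,np.ones(len(p))]@R
def onz(c,uv,z):
    o,d=ray(c,uv); return o+d*((z-o[2])/d[:,2])[:,None]
def proj(c,X):
    k,d=K(c); return cv2.projectPoints(np.array(X,float).reshape(-1,3),c["rvec"],c["tvec"],k,d)[0].reshape(-1,2)
def save(n,im): cv2.imwrite(f"pics/{n}.png",cv2.cvtColor(im,cv2.COLOR_RGB2BGR))
E
python3 - <<'E'
from h import *
c=ctrl.calibration("top"); im=ctrl.get_image("top"); np.save("top0.npy",im)
Z=dict(carton=0.06,valve_center=.04,mat=.004,bin=.054,bearing=.022,grease=.06,small_carton=.04,flap_left=.1,flap_right=.1)
for n,z in Z.items():
    for r in ctrl.cut_out("top",n)[:4]:
        m=r["pixels"].astype(np.uint8)
        if m.sum()<5: continue
        ct=max(cv2.findContours(m,0,2)[0],key=cv2.contourArea)
        mr=cv2.boxPoints(cv2.minAreaRect(ct)); W=onz(c,mr,z)
        print(n,round(r["score"],2),r["rect"],W[:,:2].mean(0).round(3),[np.linalg.norm(W[i]-W[i+1]).round(3) for i in (0,1)],"ang",[round(np.degrees(np.arctan2(*(W[i+1]-W[i])[1::-1])),1) for i in (0,1)])
S=cv2.resize(im[170:260,150:260],None,fx=7,fy=6,interpolation=cv2.INTER_CUBIC); save("b_carton",S)
c2=ctrl.calibration("scene"); im=ctrl.get_image("scene"); save("b_scene",cv2.resize(im[215:315,345:445],None,fx=6,fy=6,interpolation=cv2.INTER_CUBIC))
print(proj(c,[[.267,-.593,.237]]))
E
```

```text
carton 0.62 [174.1, 191.9, 66.8, 49.1] [0.542 0.246] [np.float64(0.087), np.float64(0.161)] ang [np.float64(-15.6), np.float64(-107.0)]
valve_center 0.74 [198.6, 205.2, 12.9, 24.9] [0.541 0.253] [np.float64(0.061), np.float64(0.026)] ang [np.float64(-16.8), np.float64(-107.8)]
valve_center 0.24 [391.6, 191.6, 49.1, 56.5] [ 0.53  -0.283] [np.float64(0.119), np.float64(0.143)] ang [np.float64(-87.2), np.float64(-178.9)]
mat 0.91 [390.8, 191.0, 49.2, 57.1] [ 0.532 -0.292] [np.float64(0.125), np.float64(0.152)] ang [np.float64(-85.8), np.float64(-177.4)]
mat 0.85 [455.6, 248.2, 52.0, 64.5] [ 0.383 -0.466] [np.float64(0.149), np.float64(0.125)] ang [np.float64(-12.4), np.float64(-100.9)]
mat 0.68 [407.5, 133.0, 42.6, 45.3] [ 0.71  -0.327] [np.float64(0.089), np.float64(0.112)] ang [np.float64(-76.6), np.float64(-169.5)]
mat 0.63 [391.0, 266.9, 40.1, 52.2] [ 0.345 -0.272] [np.float64(0.087), np.float64(0.109)] ang [np.float64(-74.7), np.float64(-164.7)]
bin 0.91 [300.9, 196.7, 17.4, 63.0] [ 0.519 -0.016] [np.float64(0.053), np.float64(0.16)] ang [np.float64(-89.7), np.float64(-179.7)]
bearing 0.78 [202.2, 125.7, 30.5, 26.2] [0.748 0.236] [np.float64(0.071), np.float64(0.071)] ang [np.float64(-90.3), np.float64(-177.9)]
grease 0.56 [367.0, 117.6, 22.0, 29.1] [ 0.759 -0.183] [np.float64(0.067), np.float64(0.053)] ang [np.float64(-18.4), np.float64(-108.6)]
small_carton 0.7 [298.5, 124.5, 34.0, 29.1] [ 0.745 -0.029] [np.float64(0.074), np.float64(0.06)] ang [np.float64(-70.7), np.float64(-162.0)]
flap_left 0.81 [172.0, 193.2, 19.9, 30.4] [0.558 0.302] [np.float64(0.083), np.float64(0.017)] ang [np.float64(-17.8), np.float64(-109.0)]
flap_right 0.72 [206.5, 201.2, 30.6, 31.8] [0.527 0.199] [np.float64(0.084), np.float64(0.058)] ang [np.float64(-16.9), np.float64(-107.9)]
[[577.10627047 336.52281071]]
```

View pics/b_carton.png

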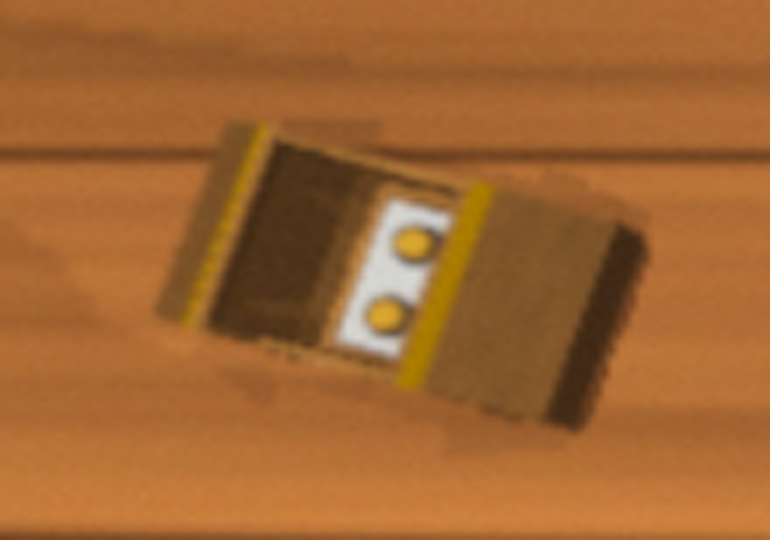

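View pics/b_scene.png

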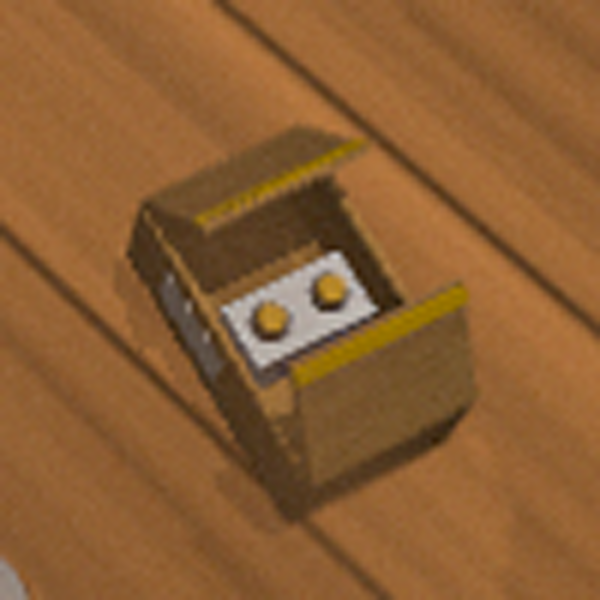

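```bash
cat > fit.py <<'E'
from h import *
from scipy.optimize import least_squares
ct=ctrl.calibration("top"); cs=ctrl.calibration("scene")
T=lambda x,y:(150+(x+.5)/7-.5,170+(y+.5)/6-.5)
S=lambda x,y:(345+(x+.5)/6-.5,215+(y+.5)/6-.5)
def flap(s,a,x,r,t):  # s=+1 left
    return [x,s*(.072-r*np.cos(a)+t*np.sin(a)),.06+r*np.sin(a)+t*np.cos(a)]
def model(p):
    x,y,w,al,ar,vx,vy,vw=p
    L=[]
    h=.043
    L+=[flap(1,al,h,.07,.002),flap(1,al,-h,.07,.002)]
    L+=[flap(-1,ar,h,.07,.002),flap(-1,ar,-h,.07,.002)]
    L+=[flap(1,al,h,0,.004),flap(1,al,-h,0,.004)]
    L+=[flap(-1,ar,h,0,.004),flap(-1,ar,-h,0,.004)]
    for sx in(1,-1): L.append([vx+sx*.016*np.cos(vw),vy+sx*.016*np.sin(vw),.004+.044])
    L=np.array(L); c,s=np.cos(w),np.sin(w)
    L[:,:2]=L[:,:2]@np.array([[c,s],[-s,c]])+[x,y]
    return L
nan=(np.nan,np.nan)
ot=np.array([T(264,125),T(190,327),T(480,184),T(407,388),T(230,122),T(157,318),T(617,222),T(548,425),T(413,243),T(386,315)])
# scene: +x is away from robot -> lower-left ends
os=np.array([S(297,378),S(467,290),S(200,222),S(368,145),nan,nan,S(146,203),S(298,125),S(270,318),S(330,288)])
def res(p):
    M=model(p); return np.nan_to_num(np.r_[(proj(ct,M)-ot).ravel(),(proj(cs,M)-os).ravel()])
if __name__=="__main__":
    r=least_squares(res,[.54,.246,-.29,1,1,0,0,0],loss="soft_l1")
    print(r.x.round(4)); print(res(r.x).reshape(-1,2).round(1).tolist())
    np.save("fit.npy",r.x); M=model(r.x); print("valve ",M[8:].mean(0), "yaws deg",np.degrees(r.x[2]),np.degrees(r.x[2]+r.x[7]))
E
python3 fit.py
```

```text
[ 0.5416  0.2504 -0.2885  1.106   0.9927 -0.0017 -0.0022  0.0023]
[[-0.5, -0.2], [-1.3, 0.5], [-0.6, -0.5], [-1.4, 0.0], [-0.3, 0.1], [-0.7, -0.2], [0.2, 0.5], [-0.5, -0.4], [-0.1, 0.1], [-0.2, 0.1], [-0.6, -0.8], [-0.2, -0.9], [-0.5, -0.1], [-0.5, -0.9], [0.0, 0.0], [0.0, 0.0], [-1.4, -0.7], [-0.3, -0.3], [-0.1, -0.0], [-0.2, -0.0]]
valve  [0.53936141 0.24881864 0.048     ] yaws deg -16.528640124854856 -16.399063719720466
```

```bash
cat >> h.py <<'E'
from scipy.spatial.transform import Rotation as Ro
def Rt(yawdeg): return Ro.from_euler("z",yawdeg,degrees=True).as_matrix()@np.diag([1,-1,-1.])
def go(*wps):
    s=ctrl.get_state(); R=Ro.from_rotvec(s["tool_rot"]).as_matrix(); p=np.array(s["position"])
    print("t",round(s["time"],2),"pos",p.round(4),"yaw",np.degrees(np.arctan2(R[1,0],R[0,0])).round(2),"tilt",np.degrees(np.arccos(-R[2,2])).round(2),"grip",round(s["grip_width"],3),"F",np.round(s["ft_force"],1))
    for w in wps:
        print(w, "rot",Ro.from_matrix(R.T@Rt(w[3])).as_rotvec().round(3).tolist(),"shift",(R.T@(np.array(w[:3])-p)).round(4).tolist())
E
python3 - <<'E'
from h import *
go((.5416,.2504,.2,163.5))
E
```

```text
t 0.7 pos [ 0.2667 -0.5928  0.2366] yaw 24.22 tilt 0.01 grip 1.003 F [-0.3 -1.3  0.5]
(0.5416, 0.2504, 0.2, 163.5) rot [0.0, 0.0, -2.431] shift [0.5967, -0.6562, 0.0365]
```

step_arm(plan=[[[0,0,-0.15],[0.037,-0.041,0.002],200],[[0,0,-0.32],[0.078,-0.086,0.005],200],[[0,0,-0.49],[0.119,-0.131,0.007],200],[[0,0,-0.66],[0.16,-0.176,0.01],200],[[0,0,-0.83],[0.201,-0.221,0.012],200],[[0,0,-1.0],[0.242,-0.266,0.015],200],[[0,0,-1.17],[0.283,-0.311,0.017],200],[[0,0,-1.34],[0.324,-0.356,0.02],200],[[0,0,-1.51],[0.365,-0.401,0.022],200],[[0,0,-1.68],[0.406,-0.446,0.025],200]])

```text
time: 1.95
position: [0.4544, -0.0177, 0.212]
tool_rot: [1.551, 2.73, -0.0]
ft_force: [0.6, -0.1, 0.1]
grip_width: 0.218
```

```bash
python3 - <<'E'
from h import *
go((.5416,.2504,.2,163.5))
E
```

```text
t 1.95 pos [ 0.4544 -0.0177  0.212 ] yaw 120.79 tilt 0.12 grip 0.218 F [ 0.6 -0.1  0.1]
(0.5416, 0.2504, 0.2, 163.5) rot [0.0, 0.002, -0.745] shift [0.1857, 0.2121, 0.0118]
```

step_arm(plan=[[[0,0,-0.15],[0.037,0.042,0.002],200],[[0,0,-0.32],[0.078,0.09,0.005],200],[[0,0,-0.49],[0.12,0.137,0.007],200],[[0,0,-0.66],[0.16,0.185,0.01],200],[[0,0,-0.748],[0.1857,0.212,0.012],200],[[0,0,-0.748],[0.1857,0.212,0.012],200],[[0,0,-0.748],[0.1857,0.212,0.012],200],[[0,0,-0.748],[0.1857,0.212,0.012],200],[[0,0,-0.748],[0.1857,0.212,0.012],200],[[0,0,-0.748],[0.1857,0.212,0.012],200]])

```text
time: 3.2
position: [0.5426, 0.2473, 0.1998]
tool_rot: [0.457, 3.107, -0.001]
ft_force: [0.3, 0.7, -0.3]
grip_width: 0.219
```

```bash
python3 - <<'E'
from h import *
go((.5416,.2504,.104,163.5))
save("c_w",ctrl.get_image("wrist"))
save("c_t",cv2.resize(ctrl.get_image("top")[150:280,100:330],None,fx=3,fy=3))
E
```

```text
t 3.2 pos [0.5426 0.2473 0.1998] yaw 163.26 tilt 0.05 grip 0.219 F [ 0.3  0.7 -0.3]
(0.5416, 0.2504, 0.104, 163.5) rot [-0.0, 0.001, -0.004] shift [0.002, 0.0028, 0.0958]
```

View pics/c_w.png

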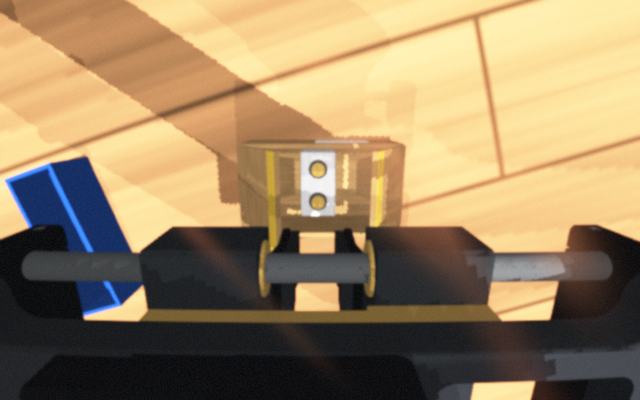

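View pics/c_t.png

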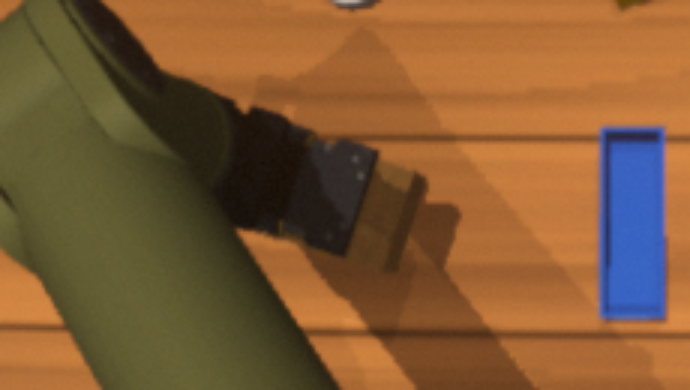

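step_arm(plan=[[[0,0,-0.004],[0.002,0.004,0.03],200],[[0,0,-0.004],[0.002,0.004,0.065],200],[[0,0,-0.004],[0.002,0.004,0.1],200],[[0,0,-0.004],[0.002,0.004,0.1],200],[[0,0,-0.004],[0.002,0.004,0.1],120],[[0,0,-0.004],[0.002,0.004,0.1],0],[[0,0,-0.004],[0.002,0.004,0.1],0],[[0,0,-0.004],[0.002,0.004,0.1],0],[[0,0,-0.004],[0.002,0.02,0.1],0],[[0,0,-0.004],[0.002,0.035,0.1],0]])

```text
time: 4.55
position: [0.5509, 0.2829, 0.0995]
tool_rot: [0.449, 3.109, -0.0]
ft_force: [-0.8, -1.8, -0.2]
grip_width: 0.813
```

```bash
python3 - <<'E'
from h import *
go((.5416,.2504,.104,163.5))
im=ctrl.get_image("scene"); save("d_scene",cv2.resize(im[180:330,320:470],None,fx=4,fy=4))
E
```

```text
t 4.55 pos [0.5509 0.2829 0.0995] yaw 163.55 tilt 0.02 grip 0.813 F [-0.8 -1.8 -0.2]
(0.5416, 0.2504, 0.104, 163.5) rot [-0.0, 0.0, 0.001] shift [-0.0003, -0.0338, -0.0045]
```

View pics/d_scene.png

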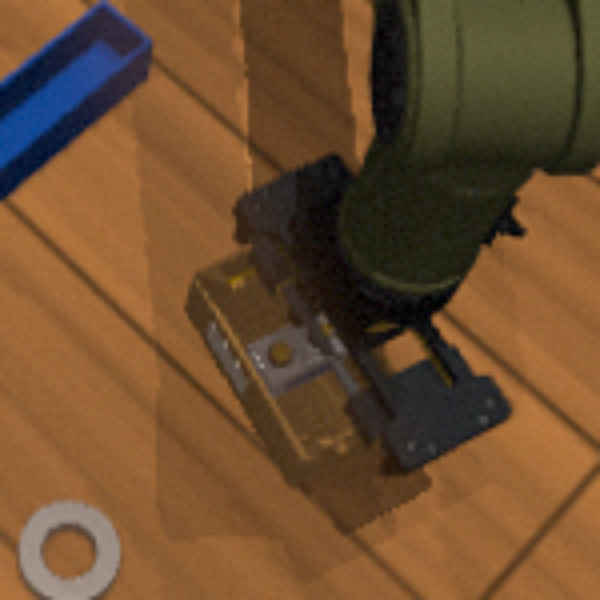

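step_arm(plan=[[[0,0,0],[0,0,0],0],[[0,0,0],[0,0.008,0],0],[[0,0,0],[0,0.015,0],0],[[0,0,0],[0,0.015,0],0],[[0,0,0],[0,0.015,0],0],[[0,0,0],[0,0,0],0],[[0,0,0],[0,-0.015,0],0],[[0,0,0],[0,-0.034,0],0],[[0,0,0],[0,-0.045,0],0],[[0,0,0],[0,-0.055,0],0]])

```text
time: 5.85
position: [0.535, 0.2283, 0.0996]
tool_rot: [0.45, 3.109, -0.0]
ft_force: [0.3, 1.3, -0.9]
grip_width: 1.0
```

step_arm(plan=[[[0,0,0],[0,-0.008,0],0],[[0,0,0],[0,-0.016,0],0],[[0,0,0],[0,-0.022,0],0],[[0,0,0],[0,-0.027,0],0],[[0,0,0],[0,-0.027,0],0],[[0,0,0],[0,-0.01,0],0],[[0,0,0],[0,0.01,0],0],[[0,0,0],[0,0.021,0],0],[[0,0,0],[0,0.021,-0.04],0],[[0,0,0],[0,0.021,-0.1],0]])

```text
time: 7.1
position: [0.5397, 0.2497, 0.1987]
tool_rot: [-0.446, -3.105, 0.003]
ft_force: [1.7, 0.6, 1.0]
grip_width: 1.001
```

```bash
python3 - <<'E'
from h import *
go((.5416,.2504,.104,163.5))
im=ctrl.get_image("scene"); save("e_scene",cv2.resize(im[180:330,320:470],None,fx=4,fy=4))
im=ctrl.get_image("wrist"); save("e_w",im)
E
```

```text
t 7.1 pos [0.5397 0.2497 0.1987] yaw 163.64 tilt 0.26 grip 1.001 F [1.7 0.6 1. ]
(0.5416, 0.2504, 0.104, 163.5) rot [-0.002, -0.004, 0.002] shift [-0.002, 0.0014, 0.0947]
```

View pics/e_scene.png

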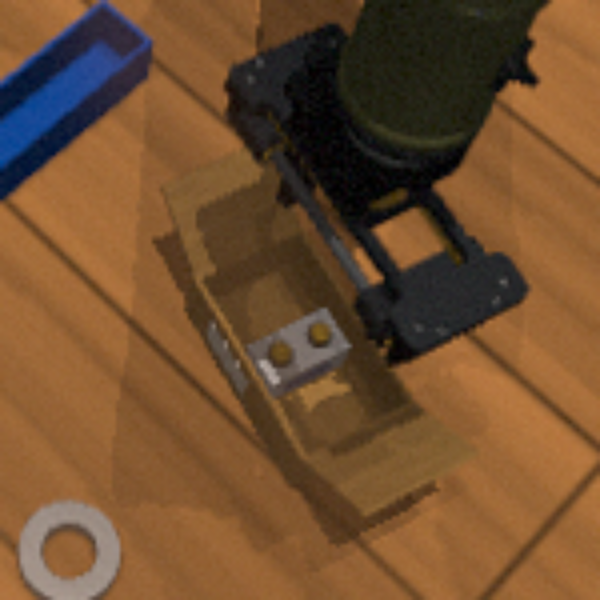

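View pics/e_w.png

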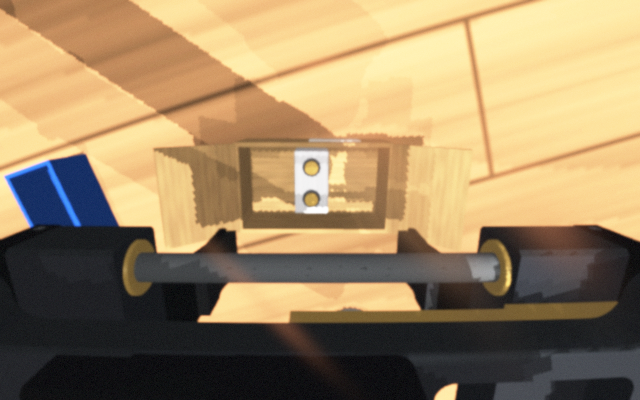

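Both flaps are swung well back. In the wrist view the valve plugs are at (312,167) and (311,199). I'll refine the valve's position from those before grasping.

```bash
python3 - <<'E'
from h import *
c=ctrl.calibration("wrist"); im=ctrl.get_image("wrist")
P=onz(c,[(312,167),(311,199)],.048); print(P.round(4),P.mean(0).round(4),"yaw",np.degrees(np.arctan2(*(P[0]-P[1])[1::-1])),np.linalg.norm(P[0]-P[1]))
Rc=onz(c,[(240,146),(390,146),(240,228),(390,228)],.06);print(Rc.round(3),Rc.mean(0))
# scene
cs=ctrl.calibration("scene"); S=lambda x,y:(320+(x+.5)/4-.5,180+(y+.5)/4-.5)
P=onz(cs,[S(281,352),S(320,334)],.047);print(P.round(4),P.mean(0).round(4))
for r in ctrl.cut_out("wrist","valve_center")[:2]:
    print(r["score"],r["rect"])
go((.5394,.2488,.036,163.5))
E
```

```text
[[0.5224 0.2558 0.048 ]
 [0.5526 0.2457 0.048 ]] [0.5375 0.2508 0.048 ] yaw 161.56169886561065 0.03190827208325529
[[0.483 0.199 0.06 ]
 [0.522 0.331 0.06 ]
 [0.558 0.172 0.06 ]
 [0.6   0.312 0.06 ]] [0.54083248 0.25346424 0.06      ]
[[0.5537 0.2451 0.047 ]
 [0.5243 0.2548 0.047 ]] [0.539 0.25  0.047]
0.58 [294.2, 146.2, 33.3, 68.0]
t 7.3 pos [0.5415 0.2506 0.2007] yaw 163.6 tilt 0.15 grip 1.001 F [ 0.3  1.  -0.4]
(0.5394, 0.2488, 0.036, 163.5) rot [0.001, 0.002, 0.002] shift [0.0019, -0.0025, 0.1647]
```

step_arm(plan=[[[0,0,0.01],[0.002,-0.001,0.03],0],[[0,0,0.01],[0.002,-0.001,0.07],0],[[0,0,0.01],[0.002,-0.001,0.105],0],[[0,0,0.01],[0.002,-0.001,0.13],0],[[0,0,0.01],[0.002,-0.001,0.145],0],[[0,0,0.01],[0.002,-0.001,0.158],0],[[0,0,0.01],[0.002,-0.001,0.168],0],[[0,0,0.01],[0.002,-0.001,0.173],0],[[0,0,0.01],[0.002,-0.001,0.173],0],[[0,0,0.01],[0.002,-0.001,0.173],0]])

```text
time: 8.55
position: [0.5391, 0.2494, 0.0271]
tool_rot: [0.464, 3.106, 0.001]
ft_force: [0.5, -0.0, -0.1]
grip_width: 0.998
```

```bash
python3 - <<'E'
from h import *
go((.539,.25,.027,163))
print(np.round(ctrl.get_state()["joint_positions"],2))
im=ctrl.get_image("scene"); save("f_scene",cv2.resize(im[180:330,320:470],None,fx=4,fy=4))
im=ctrl.get_image("wrist"); save("f_w",im)
E
```

```text
t 8.55 pos [0.5391 0.2494 0.0271] yaw 162.99 tilt 0.06 grip 0.998 F [ 0.5 -0.  -0.1]
(0.539, 0.25, 0.027, 163) rot [0.0, 0.001, -0.0] shift [0.0003, 0.0005, 0.0001]
[ 0.18  0.53 -0.81  1.78  0.44  1.02  0.47]
```

View pics/f_scene.png

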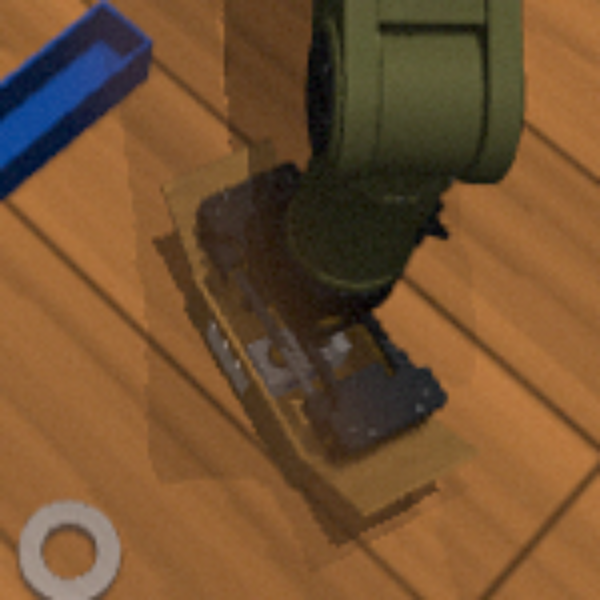

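View pics/f_w.png

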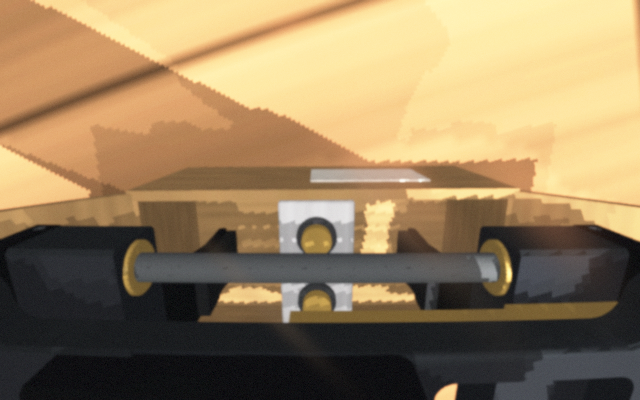

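The valve sits centred between the fingers and nothing is pressing, so I'll close and lift straight up.

step_arm(plan=[[[0,0,0],[0,0,0],120],[[0,0,0],[0,0,0],180],[[0,0,0],[0,0,0],220],[[0,0,0],[0,0,0],220],[[0,0,0],[0,0,0],220],[[0,0,0],[0,0,0],220],[[0,0,0],[0,0,0],220],[[0,0,0],[0,0,-0.01],220],[[0,0,0],[0,0,-0.025],220],[[0,0,0],[0,0,-0.04],220]], squeeze=25)

```text
time: 9.9
position: [0.5387, 0.2493, 0.0677]
tool_rot: [0.464, 3.107, 0.0]
ft_force: [0.3, -0.2, -3.8]
grip_width: 0.387
```

```bash
python3 - <<'E'
from h import *
go((.539,.25,.2,163),(.532,-.292,.2,163))
im=ctrl.get_image("wrist"); save("g_w",im)
E
```

```text
t 9.9 pos [0.5387 0.2493 0.0677] yaw 163.0 tilt 0.01 grip 0.387 F [ 0.3 -0.2 -3.8]
(0.539, 0.25, 0.2, 163) rot [0.0, 0.0, 0.0] shift [-0.0001, 0.0008, -0.1323]
(0.532, -0.292, 0.2, 163) rot [0.0, 0.0, 0.0] shift [-0.1518, -0.5196, -0.1324]
```

View pics/g_w.png

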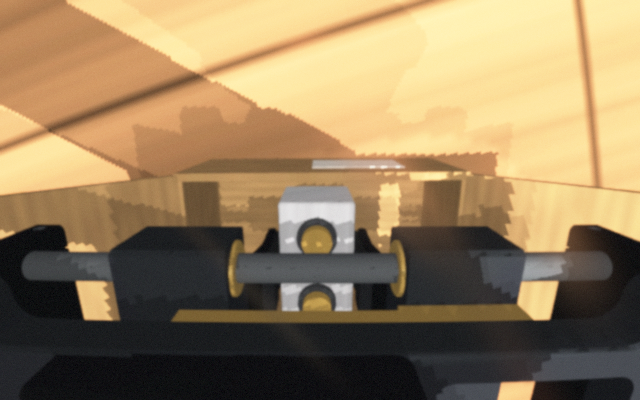

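step_arm(plan=[[[0,0,0],[0,0,-0.04],220],[[0,0,0],[0,0,-0.085],220],[[0,0,0],[0,0,-0.12],220],[[0,0,0],[-0.009,-0.03,-0.12],220],[[0,0,0],[-0.02,-0.07,-0.12],220],[[0,0,0],[-0.035,-0.12,-0.12],220],[[0,0,0],[-0.05,-0.17,-0.12],220],[[0,0,0],[-0.064,-0.22,-0.12],220],[[0,0,0],[-0.079,-0.27,-0.12],220],[[0,0,0],[-0.094,-0.32,-0.12],220]])

```text
time: 11.2
position: [0.5349, -0.0857, 0.1873]
tool_rot: [0.463, 3.106, -0.001]
ft_force: [0.3, 0.1, -3.6]
grip_width: 0.382
```

step_arm(plan=[[[0,0,0],[-0.014,-0.05,0],220],[[0,0,0],[-0.029,-0.1,0],220],[[0,0,0],[-0.041,-0.14,0],220],[[0,0,0],[-0.05,-0.17,0],220],[[0,0,0],[-0.056,-0.19,0],220],[[0,0,0],[-0.058,-0.2,0],220],[[0,0,0],[-0.058,-0.2,0],220],[[0,0,0],[-0.058,-0.2,0],220],[[0,0,0],[-0.058,-0.2,0],220],[[0,0,0],[-0.058,-0.2,0],220]])

```text
time: 12.45
position: [0.5322, -0.2918, 0.1867]
tool_rot: [0.463, 3.107, -0.0]
ft_force: [0.7, -0.8, -3.3]
grip_width: 0.387
```

```bash
python3 - <<'E'
from h import *
go((.532,-.292,.03,163))
print(np.round(ctrl.get_state()["joint_positions"],2))
im=ctrl.get_image("wrist"); save("h_w",im)
im=ctrl.get_image("top"); save("h_t",im)
im=ctrl.get_image("scene"); save("h_s",im)
c=ctrl.calibration("wrist")
E
```

```text
t 12.45 pos [ 0.5322 -0.2918  0.1867] yaw 163.06 tilt 0.01 grip 0.387 F [ 0.7 -0.8 -3.3]
(0.532, -0.292, 0.03, 163) rot [-0.0, 0.0, 0.001] shift [0.0002, -0.0002, 0.1567]
[ 0.99  0.32 -0.65  1.61  0.2   1.27  1.58]
```

View pics/h_w.png

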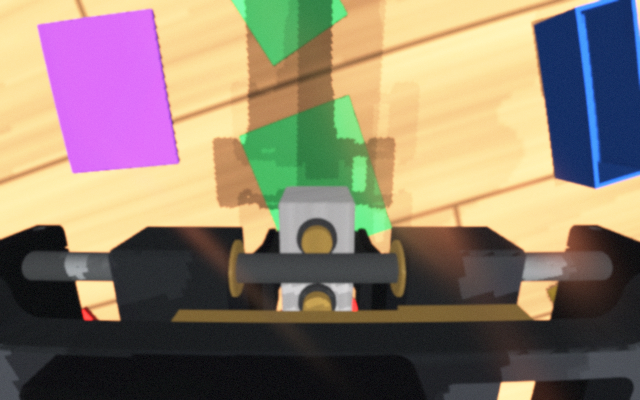

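View pics/h_t.png

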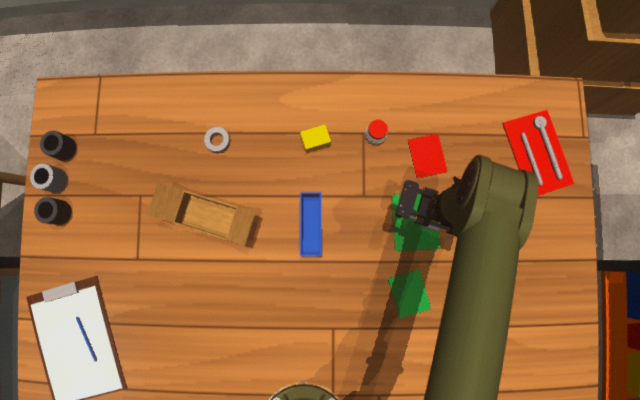

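View pics/h_s.png

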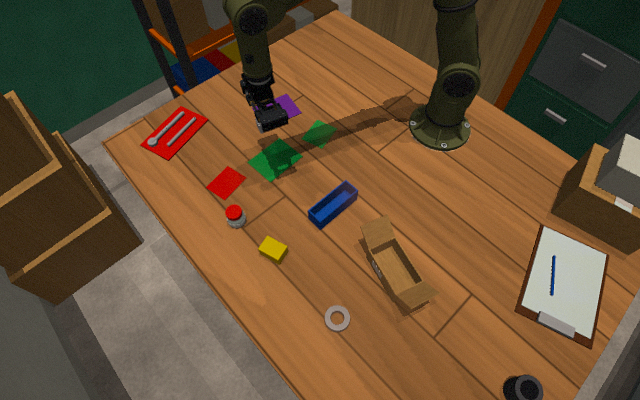

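The wrist and top views agree that the valve is held above the large green mat. The carton is empty with both flaps open. I'll lower it slowly.

step_arm(plan=[[[0,0,0],[0,0,0.03],220],[[0,0,0],[0,0,0.06],220],[[0,0,0],[0,0,0.09],220],[[0,0,0],[0,0,0.115],220],[[0,0,0],[0,0,0.135],220],[[0,0,0],[0,0,0.147],220],[[0,0,0],[0,0,0.153],220],[[0,0,0],[0,0,0.156],220],[[0,0,0],[0,0,0.158],220],[[0,0,0],[0,0,0.158],220]])

```text
time: 13.85
position: [0.5322, -0.2927, 0.0289]
tool_rot: [0.464, 3.107, -0.001]
ft_force: [-0.2, -0.2, -3.6]
grip_width: 0.389
```

```bash
python3 - <<'E'
from h import *
go((.532,-.292,.027,163))
E
```

```text
t 13.85 pos [ 0.5322 -0.2927  0.0289] yaw 163.0 tilt 0.04 grip 0.389 F [-0.2 -0.2 -3.6]
(0.532, -0.292, 0.027, 163) rot [-0.0, 0.001, -0.0] shift [0.0004, 0.0006, 0.0019]
```

step_arm(plan=[[[0,0,0],[0,0,0.001],220],[[0,0,0],[0,0,0.0017],220],[[0,0,0],[0,0,0.0022],220],[[0,0,0],[0,0,0.0022],220],[[0,0,0],[0,0,0.0022],150],[[0,0,0],[0,0,0.0022],60],[[0,0,0],[0,0,0.0022],0],[[0,0,0],[0,0,0.0022],0],[[0,0,0],[0,0,0.0022],0],[[0,0,0],[0,0,0.0022],0]])

```text
time: 15.1
position: [0.532, -0.2925, 0.0264]
tool_rot: [0.464, 3.107, -0.0]
ft_force: [0.3, 0.5, 0.5]
grip_width: 0.892
```

step_arm(plan=[[[0,0,0],[0,0,0],0],[[0,0,0],[0,0,-0.02],0],[[0,0,0],[0,0,-0.06],0],[[0,0,0],[0,0,-0.1],0],[[0,0,0],[0,0,-0.14],0],[[0,0,0],[0,0,-0.17],0],[[0,0,0],[0,0,-0.17],0],[[0,0,0],[0,0,-0.17],0],[[0,0,0],[0,0,-0.17],0],[[0,0,0],[0,0,-0.17],0]])

```text
time: 16.35
position: [0.5315, -0.2923, 0.1953]
tool_rot: [-0.464, -3.105, -0.001]
ft_force: [0.3, 0.1, 1.2]
grip_width: 0.999
```

```bash
python3 - <<'E'
from h import *
go((.532,-.292,.2,73),(.532,-.292,.2,73+180))
im=ctrl.get_image("wrist"); save("i_w",im)
im=ctrl.get_image("top"); save("i_t",cv2.resize(im[160:280,360:480],None,fx=5,fy=5))
im=ctrl.get_image("scene"); save("i_s",cv2.resize(im[90:210,210:370],None,fx=5,fy=5))
E
```

```text
t 16.35 pos [ 0.5315 -0.2923  0.1953] yaw 163.0 tilt 0.11 grip 0.999 F [0.3 0.1 1.2]
(0.532, -0.292, 0.2, 73) rot [-0.001, -0.002, 1.571] shift [-0.0004, 0.0004, -0.0047]
(0.532, -0.292, 0.2, 253) rot [0.002, -0.001, -1.571] shift [-0.0004, 0.0004, -0.0047]
```

View pics/i_w.png

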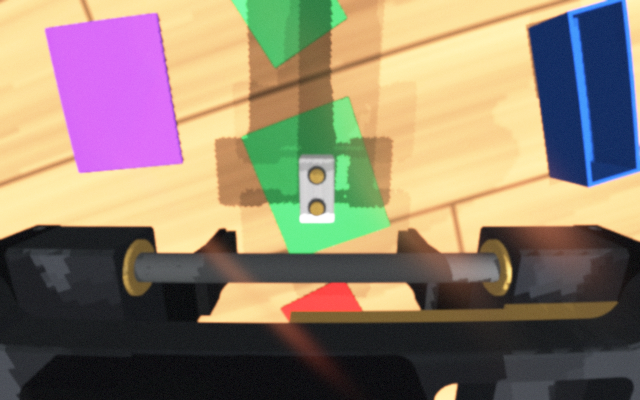

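View pics/i_s.png

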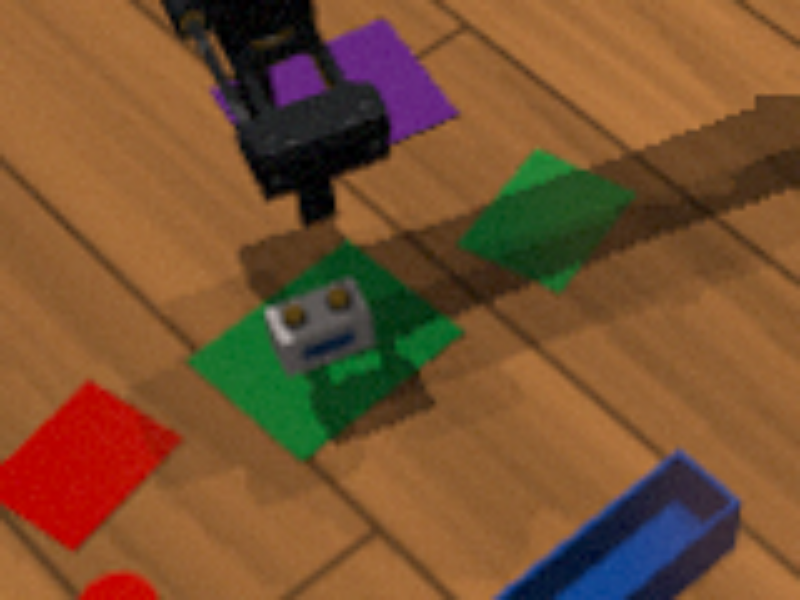

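```bash
python3 - <<'E'
from h import *
c=ctrl.calibration("wrist"); im=ctrl.get_image("wrist")
P=onz(c,[(317,175),(317,207.5)],.048); print(P.round(4),P.mean(0).round(4),"yaw",np.degrees(np.arctan2(*(P[0]-P[1])[1::-1])))
C=onz(c,[(300,156),(334,155),(334,222),(300,223)],.040); print(C.round(4),C.mean(0).round(4))
for r in ctrl.cut_out("wrist","bin")[:1]: print(r["score"],r["rect"])
E
```

```text
[[ 0.5159 -0.287   0.048 ]
 [ 0.5462 -0.2963  0.048 ]] [ 0.5311 -0.2917  0.048 ] yaw 162.93825649906677
[[ 0.495  -0.2975  0.04  ]
 [ 0.5036 -0.2663  0.04  ]
 [ 0.5677 -0.2851  0.04  ]
 [ 0.5587 -0.318   0.04  ]] [ 0.5313 -0.2917  0.04  ]
0.72 [530.7, 3.2, 109.3, 185.6]
```

step_arm(plan=[[[0,0,0.16],[0,0,0],0],[[0,0,0.34],[0,0,0],0],[[0,0,0.52],[0,0,0],0],[[0,0,0.7],[0,0,0],0],[[0,0,0.88],[0,0,0],0],[[0,0,1.06],[0,0,0],0],[[0,0,1.24],[0,0,0],0],[[0,0,1.42],[0,0,0],0],[[0,0,1.571],[0,0,0],0],[[0,0,1.571],[0,0,0],0]])

```text
time: 17.85
position: [0.5321, -0.2924, 0.1963]
tool_rot: [2.524, 1.871, -0.0]
ft_force: [0.2, -0.4, 0.5]
grip_width: 1.0
```

```bash
python3 - <<'E'
from h import *
go((.532,-.2925,.030,73))
c=ctrl.calibration("wrist"); im=ctrl.get_image("wrist"); save("j_w",im)
ctrl.get_image("wrist")
for r in ctrl.cut_out("wrist","valve_center")[:1]: print(r["score"],r["rect"])
im=ctrl.get_image("top"); save("j_t",cv2.resize(im[170:280,280:470],None,fx=4,fy=4))
E
```

```text
t 17.85 pos [ 0.5321 -0.2924  0.1963] yaw 73.09 tilt 0.01 grip 1.0 F [ 0.2 -0.4  0.5]
(0.532, -0.2925, 0.03, 73) rot [-0.0, 0.0, 0.002] shift [-0.0, -0.0, 0.1663]
0.87 [284.0, 162.1, 63.6, 47.7]
```

View pics/j_w.png

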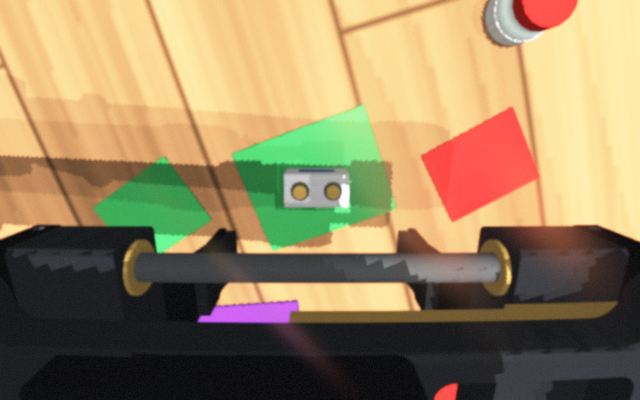

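View pics/j_t.png

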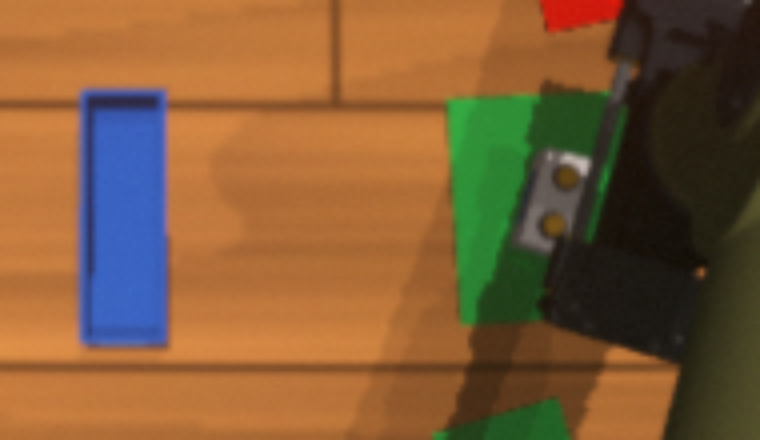

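step_arm(plan=[[[0,0,0.001],[0,0,0.03],0],[[0,0,0.001],[0,0,0.07],0],[[0,0,0.001],[0,0,0.105],0],[[0,0,0.001],[0,0,0.13],0],[[0,0,0.001],[0,0,0.15],0],[[0,0,0.001],[0,0,0.162],0],[[0,0,0.001],[0,0,0.169],0],[[0,0,0.001],[0,0,0.169],0],[[0,0,0.001],[0,0,0.169],30],[[0,0,0.001],[0,0,0.169],50]])

```text
time: 19.3
position: [0.5325, -0.2928, 0.0282]
tool_rot: [2.525, 1.866, 0.001]
ft_force: [0.0, -0.2, -0.5]
grip_width: 0.862
```

step_arm(plan=[[[0,0,0],[0,0,0],100],[[0,0,0],[0,0,0],160],[[0,0,0],[0,0,0],160],[[0,0,0],[0,0,0],160],[[0,0,0],[0,0,0],160],[[0,0,0],[0,0,0],160],[[0,0,0],[0,0,-0.005],160],[[0,0,0],[0,0,-0.015],160],[[0,0,0],[0,0,-0.03],160],[[0,0,0],[0,0,-0.04],160]], squeeze=30)

```text
time: 20.55
position: [0.5326, -0.2928, 0.0688]
tool_rot: [2.525, 1.866, 0.001]
ft_force: [0.3, 0.7, -4.5]
grip_width: 0.734
```

```bash
python3 - <<'E'
from h import *
go((.532,-.2925,.19,73),(.519,-.016,.19,90))
im=ctrl.get_image("wrist"); save("k_w",im)
# bin measurement
c=ctrl.calibration("top"); im=ctrl.get_image("top")
save("k_bin",cv2.resize(im[185:265,290:330],None,fx=14,fy=7,interpolation=cv2.INTER_CUBIC))
save("k_s",cv2.resize(ctrl.get_image("scene")[90:240,210:370],None,fx=4,fy=4))
E
```

```text
t 20.55 pos [ 0.5326 -0.2928  0.0688] yaw 72.93 tilt 0.1 grip 0.734 F [ 0.3  0.7 -4.5]
(0.532, -0.2925, 0.19, 73) rot [0.002, 0.0, -0.001] shift [0.0, -0.0005, -0.1212]
(0.519, -0.016, 0.19, 90) rot [0.002, 0.001, -0.298] shift [0.2605, -0.0941, -0.1214]
```

View pics/k_w.png

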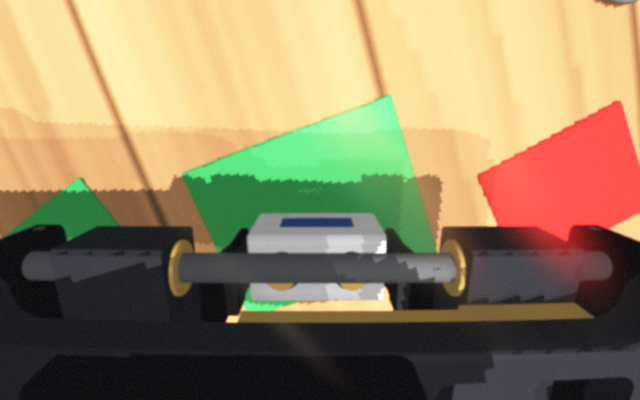

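View pics/k_bin.png

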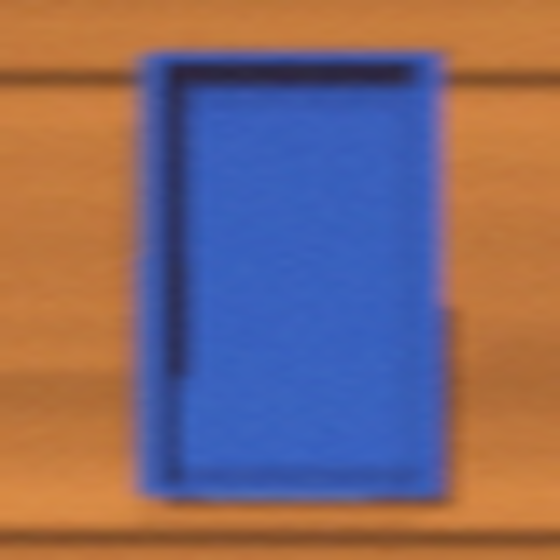

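View pics/k_s.png

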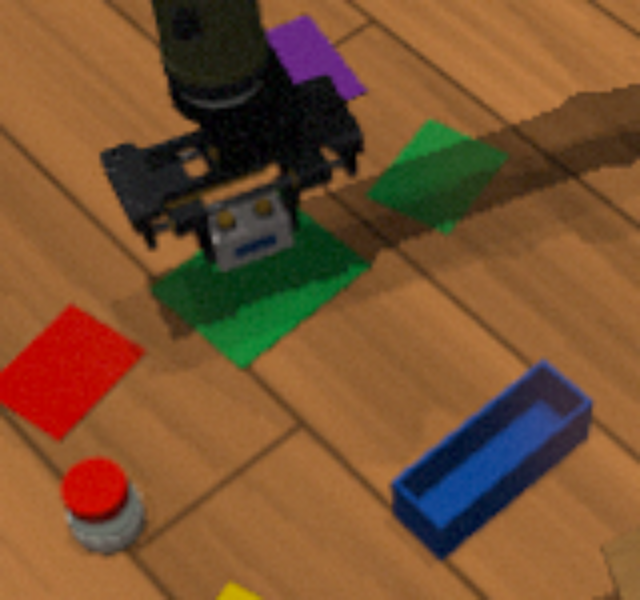

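```bash
python3 - <<'E'
from h import *
from scipy.optimize import least_squares
ct=ctrl.calibration("top"); cs=ctrl.calibration("scene")
T=lambda x,y:(290+(x+.5)/14-.5,185+(y+.5)/7-.5)
S=lambda x,y:(210+(x+.5)/4-.5,90+(y+.5)/4-.5)
ot=np.array([T(145,55),T(443,55),T(138,497),T(443,497)])
W=onz(ct,ot,.054); print(W.round(4),W.mean(0))
os=np.array([S(396,487),S(442,532),S(545,363),S(592,406)])
W2=onz(cs,os,.054); print(W2.round(4),W2.mean(0))
E
```

```text
[[ 0.6004  0.0112  0.054 ]
 [ 0.6007 -0.0426  0.054 ]
 [ 0.4419  0.0108  0.054 ]
 [ 0.4423 -0.0434  0.054 ]] [ 0.52131344 -0.01598082  0.054     ]
[[ 0.6009 -0.0351  0.054 ]
 [ 0.6014  0.0156  0.054 ]
 [ 0.443  -0.0385  0.054 ]
 [ 0.4447  0.0141  0.054 ]] [ 0.52251588 -0.01098374  0.054     ]
```

step_arm(plan=[[[0,0,0],[0,0,-0.04],160],[[0,0,0],[0,0,-0.08],160],[[0,0,0],[0,0,-0.12],160],[[0,0,-0.05],[0.04,-0.015,-0.12],160],[[0,0,-0.12],[0.085,-0.031,-0.12],160],[[0,0,-0.19],[0.13,-0.048,-0.12],160],[[0,0,-0.25],[0.17,-0.063,-0.12],160],[[0,0,-0.298],[0.194,-0.072,-0.12],160],[[0,0,-0.298],[0.194,-0.072,-0.12],160],[[0,0,-0.298],[0.194,-0.072,-0.12],160]])

```text
time: 21.95
position: [0.5202, -0.0876, 0.1873]
tool_rot: [2.223, 2.219, -0.001]
ft_force: [0.0, -1.8, -3.1]
grip_width: 0.733
```

step_arm(plan=[[[0,0,0],[0,0,0],160],[[0,0,0],[0,0,0],160],[[0,0,0],[0,0,0],160],[[0,0,0],[0,0,0],160],[[0,0,0],[0,0,0],160],[[0,0,0],[0,0,0],160],[[0,0,0],[0,0,0],160],[[0,0,0],[0,0,0],160],[[0,0,0],[0,0,0],160],[[0,0,0],[0,0,0],160]])

```text
time: 23.2
position: [0.5201, -0.0859, 0.1873]
tool_rot: [2.221, 2.221, -0.0]
ft_force: [-0.5, -0.3, -4.6]
grip_width: 0.734
```

```bash
python3 - <<'E'
from h import *
go((.521,-.016,.12,90))
c=ctrl.calibration("wrist"); im=ctrl.get_image("wrist"); save("l_w",im); np.save("l_w.npy",im)
r=ctrl.cut_out("wrist","bin")
for q in r[:2]: print(q["score"],q["rect"])
m=r[0]["pixels"].astype(np.uint8); k=max(cv2.findContours(m,0,2)[0],key=cv2.contourArea); print(cv2.approxPolyDP(k,6,True).reshape(-1,2).tolist())
E
```

```text
t 23.2 pos [ 0.5201 -0.0859  0.1873] yaw 90.0 tilt 0.01 grip 0.734 F [-0.5 -0.3 -4.6]
(0.521, -0.016, 0.12, 90) rot [-0.0, 0.0, -0.0] shift [0.0699, 0.0009, 0.0673]
0.65 [223.0, 82.5, 191.0, 66.9]
[[222, 86], [228, 148], [409, 146], [411, 83]]
```

View pics/l_w.png

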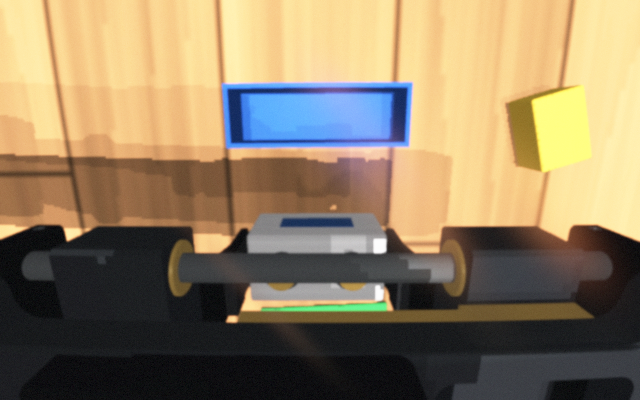

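```bash
python3 - <<'E'
from h import *
c=ctrl.calibration("wrist")
W=onz(c,[(223,84.5),(411.5,83),(410,147),(228,148)],.054);print(W.round(4),W.mean(0).round(4))
im=np.load("l_w.npy"); save("l_z",cv2.resize(im[70:165,210:425],None,fx=3.7,fy=6,interpolation=cv2.INTER_CUBIC))
save("l_s",cv2.resize(ctrl.get_image("scene")[170:240,290:370],None,fx=8,fy=8,interpolation=cv2.INTER_CUBIC))
E
```

```text
[[ 0.4414  0.0106  0.054 ]
 [ 0.5998  0.0116  0.054 ]
 [ 0.6019 -0.0419  0.054 ]
 [ 0.4422 -0.0425  0.054 ]] [ 0.5213 -0.0156  0.054 ]
```

View pics/l_z.png

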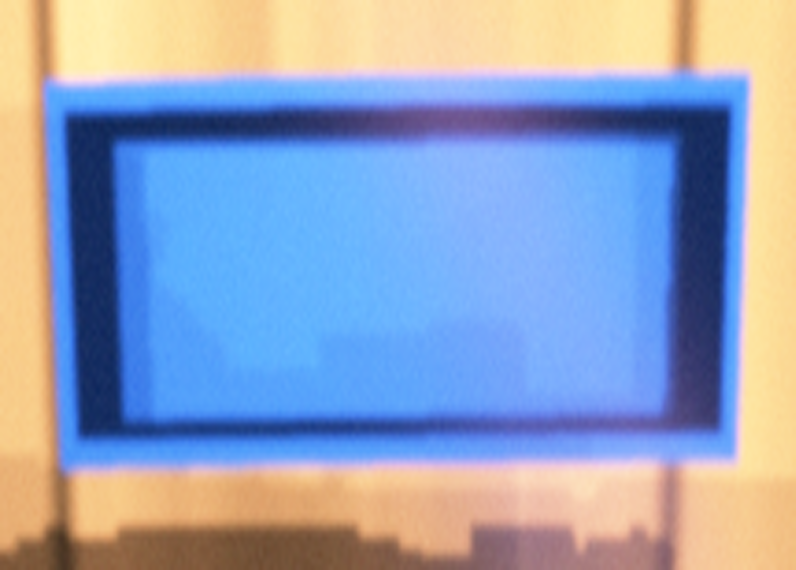

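View pics/l_s.png

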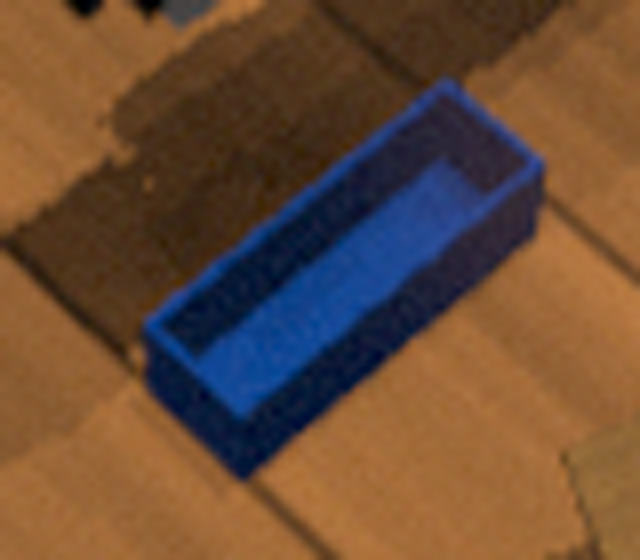

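```bash
python3 - <<'E'
from h import *
c=ctrl.calibration("wrist"); s=ctrl.get_state(); p=np.array(s["position"]); R=Ro.from_rotvec(s["tool_rot"]).as_matrix()
L=np.array([[.017,y,z] for z in(.024,-.012) for y in(-.032,.032)]+[[0,-.016,-.02],[0,.016,-.02]])
print(proj(c,L@R.T+p).round(1))
im=np.load("l_w.npy"); save("m",cv2.resize(im[200:310,230:410],None,fx=4.4,fy=5,interpolation=cv2.INTER_CUBIC))
E
```

```text
[[260.2 212.1]
 [373.7 212. ]
 [246.7 234.4]
 [387.4 234.3]
 [281.  276.8]
 [353.1 276.7]]
```

View pics/m.png

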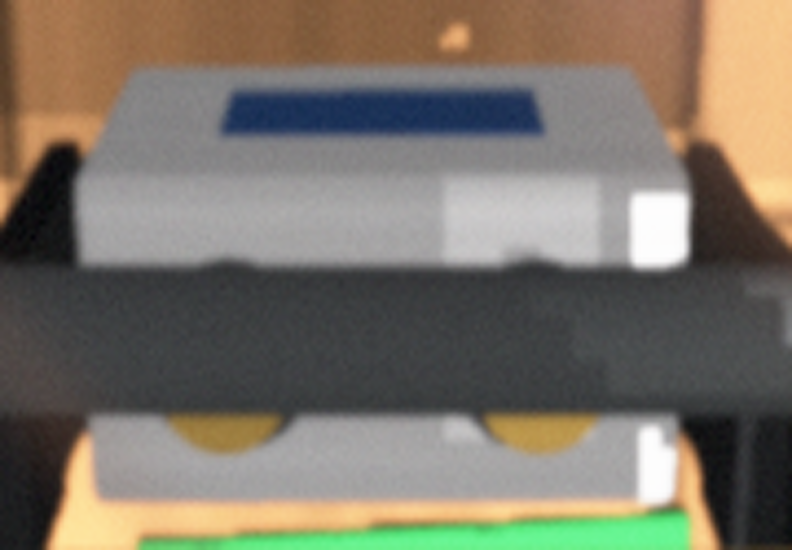

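step_arm(plan=[[[0,0,0],[0.02,0.001,0],160],[[0,0,0],[0.045,0.001,0],160],[[0,0,0],[0.064,0.001,0],160],[[0,0,0],[0.0705,0.001,0],160],[[0,0,0],[0.0705,0.001,0.02],160],[[0,0,0],[0.0705,0.001,0.045],160],[[0,0,0],[0.0705,0.001,0.065],160],[[0,0,0],[0.0705,0.001,0.08],160],[[0,0,0],[0.0705,0.001,0.08],160],[[0,0,0],[0.0705,0.001,0.08],160]])

```text
time: 24.6
position: [0.5218, -0.0156, 0.1081]
tool_rot: [2.221, 2.22, 0.001]
ft_force: [-0.0, -0.1, -3.5]
grip_width: 0.733
```

```bash
python3 - <<'E'
from h import *
go((.521,-.0155,.027,90))
save("n_w",ctrl.get_image("wrist"))
save("n_s",cv2.resize(ctrl.get_image("scene")[160:240,280:370],None,fx=8,fy=7))
E
```

```text
t 24.6 pos [ 0.5218 -0.0156  0.1081] yaw 89.99 tilt 0.07 grip 0.733 F [-0.  -0.1 -3.5]
(0.521, -0.0155, 0.027, 90) rot [0.001, 0.0, -0.0] shift [0.0001, -0.0009, 0.0811]
```

View pics/n_w.png

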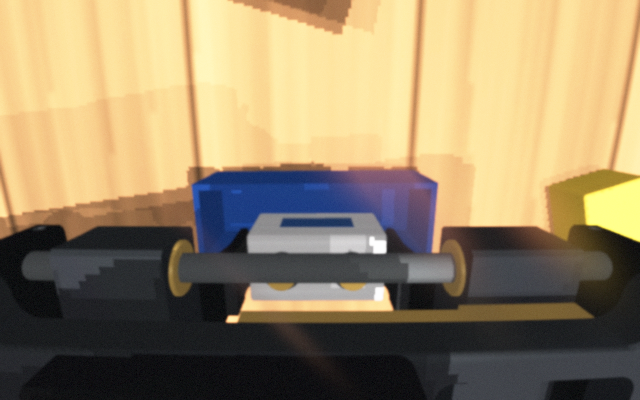

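View pics/n_s.png

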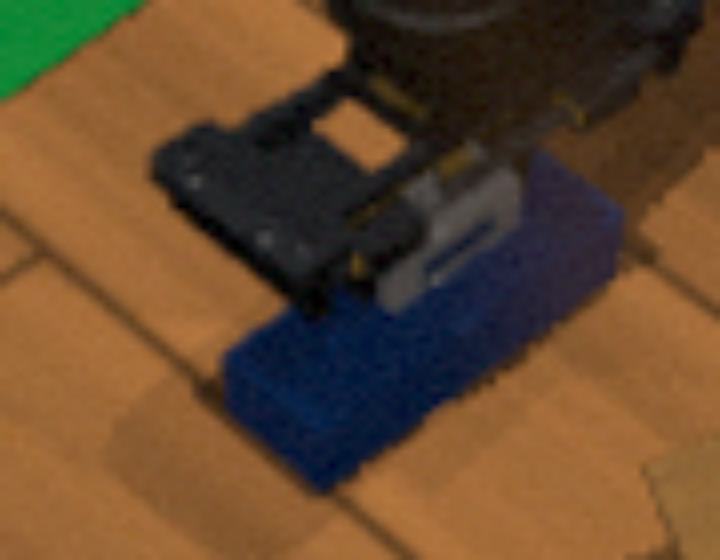

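The valve is over the bin, centred and parallel to it. I'll lower it in stages and watch the force.

step_arm(plan=[[[0,0,0],[0,0,0.008],160],[[0,0,0],[0,0,0.016],160],[[0,0,0],[0,0,0.023],160],[[0,0,0],[0,0,0.03],160],[[0,0,0],[0,0,0.036],160],[[0,0,0],[0,0,0.042],160],[[0,0,0],[0,0,0.047],160],[[0,0,0],[0,0,0.052],160],[[0,0,0],[0,0,0.052],160],[[0,0,0],[0,0,0.052],160]])

```text
time: 25.95
position: [0.5213, -0.0154, 0.0555]
tool_rot: [2.221, 2.221, 0.0]
ft_force: [-0.6, 0.4, -4.3]
grip_width: 0.734
```

```bash
python3 - <<'E'
from h import *
go((.521,-.0155,.028,90))
save("o_w",ctrl.get_image("wrist"))
E
```

```text
t 25.95 pos [ 0.5213 -0.0154  0.0555] yaw 90.0 tilt 0.02 grip 0.734 F [-0.6  0.4 -4.3]
(0.521, -0.0155, 0.028, 90) rot [0.0, 0.0, -0.0] shift [-0.0001, -0.0003, 0.0275]
```

View pics/o_w.png

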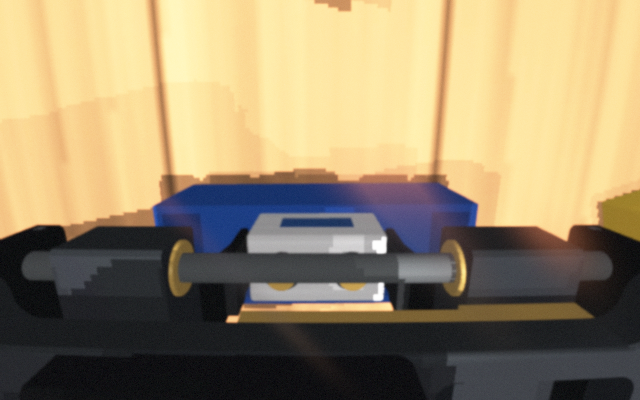

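step_arm(plan=[[[0,0,0],[0,0,0.005],160],[[0,0,0],[0,0,0.01],160],[[0,0,0],[0,0,0.015],160],[[0,0,0],[0,0,0.019],160],[[0,0,0],[0,0,0.022],160],[[0,0,0],[0,0,0.0245],160],[[0,0,0],[0,0,0.026],160],[[0,0,0],[0,0,0.027],160],[[0,0,0],[0,0,0.0275],160],[[0,0,0],[0,0,0.0275],160]])

```text
time: 27.25
position: [0.5212, -0.0154, 0.0279]
tool_rot: [2.221, 2.221, -0.0]
ft_force: [1.0, -0.3, -3.7]
grip_width: 0.733
```

```bash
python3 - <<'E'
from h import *
go((.521,-.0155,.027,90))
E
```

```text
t 27.25 pos [ 0.5212 -0.0154  0.0279] yaw 90.0 tilt 0.01 grip 0.733 F [ 1.  -0.3 -3.7]
(0.521, -0.0155, 0.027, 90) rot [0.0, 0.0, 0.0] shift [-0.0001, -0.0002, 0.0009]
```

Still hanging (−3.7 N), so I'll go down in half-millimetre steps until the load transfers.

step_arm(plan=[[[0,0,0],[0,0,0.0003],160],[[0,0,0],[0,0,0.0006],160],[[0,0,0],[0,0,0.0009],160],[[0,0,0],[0,0,0.0012],160],[[0,0,0],[0,0,0.0012],160],[[0,0,0],[0,0,0.0012],160],[[0,0,0],[0,0,0.0012],160],[[0,0,0],[0,0,0.0012],160],[[0,0,0],[0,0,0.0012],160],[[0,0,0],[0,0,0.0012],160]])

```text
time: 28.5
position: [0.5213, -0.0154, 0.0276]
tool_rot: [2.221, 2.221, -0.001]
ft_force: [-4.2, -0.9, 7.6]
grip_width: 0.737
```

The floor is carrying it (+7.6 N). I'll ease back slightly, release and rise.

step_arm(plan=[[[0,0,0],[0,0,-0.0005],160],[[0,0,0],[0,0,-0.0005],150],[[0,0,0],[0,0,-0.0005],110],[[0,0,0],[0,0,-0.0005],60],[[0,0,0],[0,0,-0.0005],20],[[0,0,0],[0,0,-0.0005],10],[[0,0,0],[0,0,-0.0005],0],[[0,0,0],[0,0,-0.0005],0],[[0,0,0],[0,0,-0.0005],0],[[0,0,0],[0,0,-0.0005],0]])

```text
time: 29.75
position: [0.5212, -0.0155, 0.0272]
tool_rot: [2.221, 2.221, -0.0]
ft_force: [0.3, 1.3, -0.9]
grip_width: 0.996
```

```bash
python3 - <<'E'
from h import *
go((.521,-.0155,.2,90))
save("p_w",ctrl.get_image("wrist"))
E
```

```text
t 29.75 pos [ 0.5212 -0.0155  0.0272] yaw 90.0 tilt 0.01 grip 0.996 F [ 0.3  1.3 -0.9]
(0.521, -0.0155, 0.2, 90) rot [0.0, 0.0, 0.0] shift [-0.0001, -0.0002, -0.1728]
```

View pics/p_w.png

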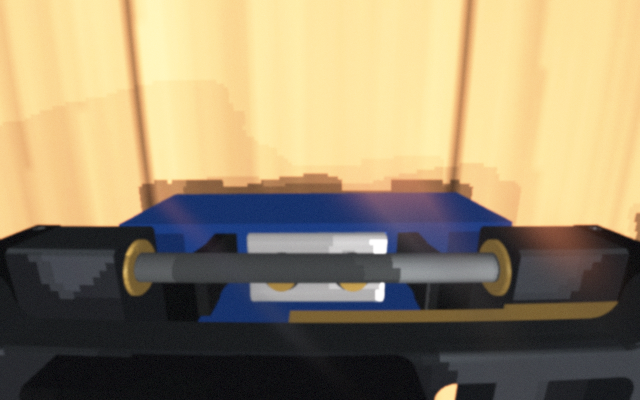

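The jaws are clear on both ends of the valve, so I'll rise straight up and back off to look.

step_arm(plan=[[[0,0,0],[0,0,-0.015],0],[[0,0,0],[0,0,-0.04],0],[[0,0,0],[0,0,-0.075],0],[[0,0,0],[0,0,-0.11],0],[[0,0,0],[0,0,-0.14],0],[[0,0,0],[0,0,-0.17],0],[[0,0,0],[-0.03,0,-0.19],0],[[0,0,0],[-0.06,0,-0.2],0],[[0,0,0],[-0.07,0,-0.2],0],[[0,0,0],[-0.07,0,-0.2],0]])

```text
time: 31.05
position: [0.5208, -0.0853, 0.227]
tool_rot: [-2.222, -2.22, -0.0]
ft_force: [0.3, 0.5, 0.2]
grip_width: 0.998
```

step_arm(plan=[[[0,0,0],[0,0,0],0],[[0,0,0],[0,0,0],0],[[0,0,0],[0,0,0],0],[[0,0,0],[0,0,0],0],[[0,0,0],[0,0,0],0],[[0,0,0],[0,0,0],0],[[0,0,0],[0,0,0],0],[[0,0,0],[0,0,0],0],[[0,0,0],[0,0,0],0],[[0,0,0],[0,0,0],0]])

```text
time: 32.3
position: [0.5211, -0.0855, 0.2271]
tool_rot: [2.221, 2.221, -0.0]
ft_force: [0.1, 0.9, 0.4]
grip_width: 0.998
```

```bash
python3 - <<'E'
from h import *
go((.521,-.0155,.2,90))
save("q_w",ctrl.get_image("wrist"))
save("q_t",ctrl.get_image("top"))
save("q_s",cv2.resize(ctrl.get_image("scene")[160:340,220:460],None,fx=3.3,fy=3.3))
E
```

```text
t 32.3 pos [ 0.5211 -0.0855  0.2271] yaw 90.0 tilt 0.01 grip 0.998 F [0.1 0.9 0.4]
(0.521, -0.0155, 0.2, 90) rot [-0.0, 0.0, 0.0] shift [0.07, -0.0001, 0.0271]
```

View pics/q_w.png

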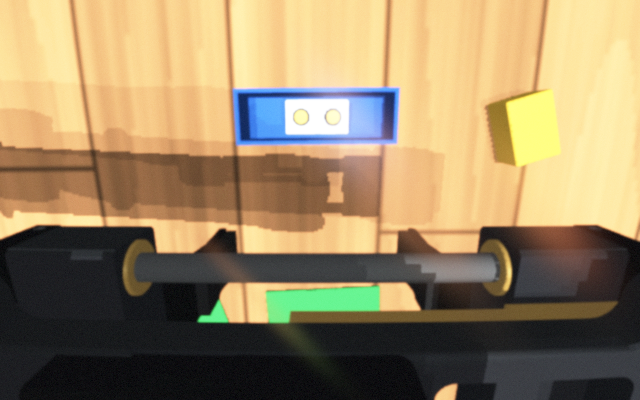

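View pics/q_t.png

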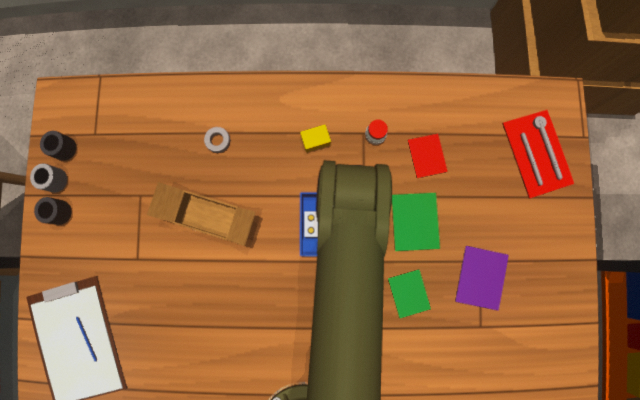

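View pics/q_s.png

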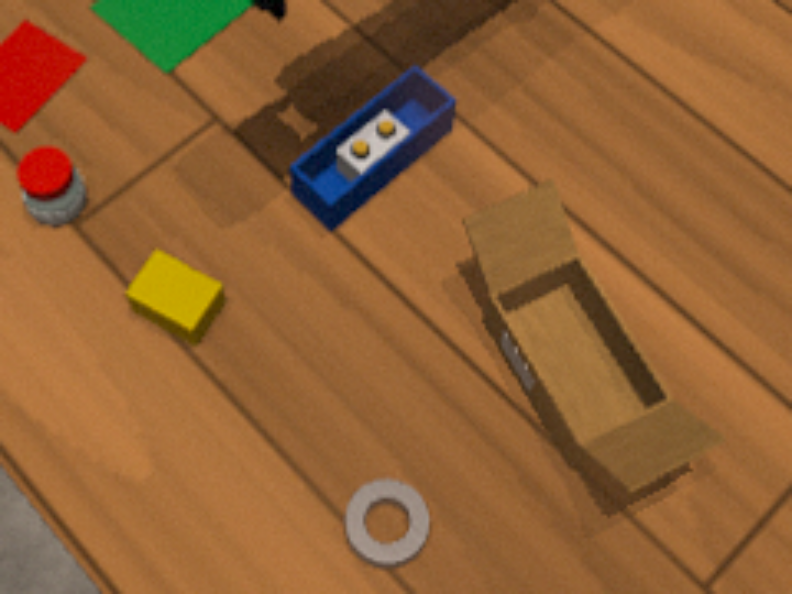

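The valve is upright and parallel inside the bin, with its plugs at (301,117) and (333,117). Both flaps lie well back, and the bystanders are where they started. I'll do one numeric check, then hand in.

```bash
python3 - <<'E'
from h import *
c=ctrl.calibration("wrist")
P=onz(c,[(301,117),(333,117)],.048);print(P.round(4),P.mean(0).round(4))
W=onz(c,[(235,89.5),(398,88.5),(396.5,143),(239,144)],.054);print(W.mean(0).round(4))
# flap angle from top view free-edge centres
ct=ctrl.calibration("top"); f=np.load("fit.npy"); from fit import flap
for a in (2.0,2.2,2.4,2.6):
    L=np.array([flap(s,a,x,.07,0) for s in(1,-1) for x in(.043,-.043)]); cc,ss=np.cos(f[2]),np.sin(f[2]); L[:,:2]=L[:,:2]@np.array([[cc,ss],[-ss,cc]])+f[:2]; print(a,proj(ct,L).round(0).tolist())
ctrl.close_job()
E
```

```text
[[ 0.5055 -0.0156  0.048 ]
 [ 0.5373 -0.0157  0.048 ]] [ 0.5214 -0.0157  0.048 ]
[ 0.5215 -0.0152  0.054 ]
2.0 [[164.0, 183.0], [153.0, 217.0], [243.0, 208.0], [232.0, 242.0]]
2.2 [[161.0, 182.0], [149.0, 216.0], [249.0, 209.0], [237.0, 244.0]]
2.4 [[158.0, 182.0], [147.0, 215.0], [253.0, 211.0], [242.0, 245.0]]
2.6 [[157.0, 182.0], [146.0, 215.0], [257.0, 212.0], [246.0, 246.0]]
the job is handed in; nothing more can be done
```

The job is handed in at about 32 s of the 70 s allowed; it gives no verdict, so what follows rests on my own checks.

I swung both flaps back from inside with the fingers and lifted the valve body out by its long sides. I set it down upright on the large green mat and let go. I then gripped it by its ends and lowered it into the blue bin until its floor took the load; the wrist force reached +7.6 N. After that I released it and backed away.

**Valve in the bin:** its centre measures (0.5214, -0.0157) against a bin centre of (0.5215, -0.0152). It is upright, parallel to the bin and untouched by the gripper.

**Flaps:** the top view puts their free edges about where a 2.4 to 2.6 rad opening would, well past 1.7 rad. I compared these by eye, not by a fit.

**Bystanders:** the bearing ring, grease jar and yellow carton look unmoved in the last pictures.

**One disagreement:** the scene camera placed the bin's centre about 5 mm off in y at first, and about 3 mm off by my estimate from a closer look. I used the top and wrist cameras, which agreed with each other to under 1 mm.

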